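# Slide a front-panel blank out over the end of the bench riser

### The job

The aluminium panel lying flat on the bench riser is too thin to get hold of. With the fingertips, push it along the riser towards the end where the helping hand stands, until about 3 cm of it sticks out past that end, lying flat and straight along the riser, so that its edge is free for the clip. Only push it, do not pick it up, leave the other things where they are, and take the hand away when done.

Things in the scene. Friction and masses are not known exactly. Their poses are not given: they have to be found in the camera images.
- riser: Bench riser, a low shelf fixed to the bench: wooden deck 250 mm deep (its x) and 420 mm long (its y), flat top 70 mm above the bench, both ends (y = +-210 mm) open, on black steel legs. A lip 12 mm thick stands 21 mm above the deck along the far long side (x = +113 to +125 mm). Origin: on the bench under the middle of the deck; x points away from the robot, y along the riser to the left.
- panel: Front-panel blank: plain bright aluminium plate 110 mm (its x) by 160 mm (its y) by 4 mm thick, about 0.2 kg, with a small screw hole in each corner, lying flat and loose on the deck, long way along the riser and a little askew. Origin: centre of its underside, y along its length to the left. It slides with ordinary friction (under 4 N).
- panel_left_end (a point): Middle of the panel's left short edge (+80 mm along the panel's y), at mid thickness.
- panel_right_end (a point): Middle of the panel's right short edge (-80 mm along the panel's y), at mid thickness.
- riser_left_end (a point): Middle of the edge of the deck's top at its left end (+210 mm along the riser's y).
- riser_right_end (a point): Middle of the edge of the deck's top at its right end (-210 mm along the riser's y).
- helping_hand: Helping hand (third hand) on the bench beyond one end of the riser, left or right: cast foot 85 by 62 mm, a short post, a crossbar along its x (about 240 mm from clip tip to clip tip, 120 mm high) with a crocodile clip at each end, and a round magnifier on top, 190 mm high. Origin: centre of the foot's underside, about 140 mm beyond the riser's end. Not to be touched.
- iron_stand: Soldering-iron stand on the bench beyond the other end of the riser: cast tray 150 by 80 mm with a sponge, a sloping coil holder and the iron in it, handle rising to about 170 mm on the robot's side. Origin: centre of the tray's underside. Not to be touched.
- solder_reel: Reel of solder, 53 mm across and 41 mm high, standing on the deck near the lip. Origin: centre of its underside. Not to be touched.
- flux_jar: Small flux jar with a black lid, 44 mm across and 45 mm high, standing on the deck near the lip. Origin: centre of its underside. Not to be touched.
Mind the look-alikes: they are no part of the job. Of the things that look like the panel, the largest one is meant.

How it is judged:
At the end, for the whole second after the job is handed in: The panel lies flat and still on the deck, within 6 degrees of parallel to the riser, not hanging more than 15 mm over the riser's near side, and the middle of its end sticks out 20 to 40 mm past the riser's end on the side where the helping hand stands (((y of helping_hand in the frame of riser above 0 m and y of panel_left_end in the frame of riser between 0.23 and 0.25 m) or (y of helping_hand in the frame of riser below 0 m and y of panel_right_end in the frame of riser between -0.25 and -0.23 m)) and angle between the y axis of panel and the y axis of riser, either way round below 0.105 rad and x of panel in the frame of riser between -0.085 and 0.06 m and angle between panel's own z axis and vertical below 0.05 rad and height (world z) of panel between 0.065 and 0.075 m and linear speed of panel below 0.01 m/s); the robot touches nothing.
It fails at once if the panel is picked up (raised more than 12 mm off the deck) (height (world z) of panel above 0.082 m).
It fails at once if the panel is tipped or falls off the riser (angle between panel's own z axis and vertical above 0.15 rad or height (world z) of panel below 0.055 m).
It fails at once if the helping hand or the soldering-iron stand is disturbed (moved more than 12 mm or tilted) (distance of any of helping_hand, iron_stand from where it was at the start of the episode above 0.012 m or angle between any of helping_hand, iron_stand's own z axis and vertical above 0.15 rad).
It fails at once if the solder reel or the flux jar is disturbed (moved more than 12 mm or tilted) (distance of any of solder_reel, flux_jar from where it was at the start of the episode above 0.012 m or angle between any of solder_reel, flux_jar's own z axis and vertical above 0.15 rad).
It also fails if it takes over 54 s, if anything falls off the work surface, if the arm or the gripper's body presses on something with over 40 N, if the wrist force passes 120 N, or if a joint passes its speed limit or range.

### The arm

A 6-joint arm with a two-finger parallel gripper is mounted at the origin on the work surface. World frame = base frame: x ahead of the robot, y to its left, z up, the work surface at z = 0. Lengths are in m, angles in rad, forces in N, time in s.
With the tool pointing down it reaches from about 0.275 to 0.725 m from the base axis. Payload 15.9 kg.
Tool frame: the origin (TCP) lies on the centre line of the jaws, within the pads' length; the fingertips stand 17 mm ahead of it and the grasp point (between the pads) lies 2 mm behind it; z points along the fingers, y is the line along which they close (so a half turn about z gives the same grasp; the last joint's range is limited). The gripper opens to 85 mm and grips with 20 to 120 N. Pads are 22 mm wide; open, the fingers measure 114 mm over their backs; the gripper's body (76 mm by 85 mm) begins 54 mm behind the grasp point. The pads swing forward as they close: fully open they stand 13 mm farther back than shut.
Start: joints at [1.112, 0.213, -0.034, 1.323, 0, 1.571], TCP at [0.221, 0.448, 0.248] pointing down, gripper open.
Joint ranges: [-2.98, 2.98], [-0.74, 1.72], [-1.14, 1.35], [-2.1, 2.04], [-1.57, 1.44], [-3.14, 3.14]. Speed limits (rad/s): [1.89, 1.89, 2.39, 2.57, 3.14, 3.14].

### API

Orientations are given as a rotation vector (axis times angle).
In Python, from workcell import read_state, imaging, r gives the robot as it stands. The module is installed in compiled form; this text tells all that it offers.
- The arm moves only by the tool arm_command, never from a script. Its argument "motion" is one flat list of numbers, 7 for each row, row after row: the shift along the world's x, y, z each as a share of 0.1 m, from -1 to 1, then the turn, a rotation vector about the world's x, y, z each as a share of 45 degrees, from -1 to 1, then the opening, from 0 (shut) to 1 (fully open). In form: [x, y, z, rx, ry, rz, gripper, x, y, z, rx, ry, rz, gripper, ...]. A call has 1 to 20 rows; each row shifts and turns the commanded pose from where the row before left it; what a row does not reach is not made up. A row lasts 1/10 s, in which the tool goes at most 50 mm and 8.59 degrees, less where a joint would pass 70% of its speed; a pose out of reach is approached as far as the arm can. A call with a number of a shift or a turn outside -1 to 1 is refused whole. A call with a gripper value outside its range is refused whole. The fingers move at their own pace and stop on an object; "newtons" is the grip in N (left out, the last holds). Time passes only in rows, so rows that do not move let the fingers close. It gives the time, the measured TCP pose, the force, the opening and the grip force at its end, in the units of the state.
- read_state(): the state, without advancing time (a new reading comes with each control period).
- imaging.get_image(name): name is "scene" or "top" or "wrist"; returns (picture, depth): 480x640x3 uint8, red, green, blue; 480x640 float32, m along the optical axis (not along the pixel's ray), 0 where there is no reading.
- imaging.get_calibration(name): a dict with "mtx" (3x3 intrinsics, pixels), "distortion" ([k1, k2, p1, p2, k3] as OpenCV has them; the pictures are not rectified), "cam_to_world" (4x4, takes a point from camera to world coordinates). Camera axes: x right, y down, z forward; pixel columns grow to the right and rows downward; lengths in m; the calibration is good to about 2 mm. A picture is of the moment at which its call begins: read the wrist's pose just before it. get_calibration takes no time and is no camera call; for the wrist camera it gives the pose at the moment of the call.
- r.sign_off(): hands the job in; it is judged then, once.
The state is a dict: "time_s": time; "joints": joint angles; "joint_vel": joint speeds; "effort": joint torques, N m; "eef_pos": TCP position; "orientation": TCP orientation; "contact_force": force on the tool from outside, world axes, zero at the start; "wrist_torque": the same for the moment, N m; "grip_width": opening from 0.0 (shut) to 1.0 (fully open); "finger_force": force on a finger pad.
Only numpy, scipy, OpenCV 4.12 (cv2) and the standard library are available. Lean on these libraries where they do the work, as an engineer would, in place of code of your own. Each camera call takes 0.05 s, during which the arm holds its last target. There are 200 camera calls.

## Working session

There is one attempt and no reset: what is moved stays moved. The work goes in short steps, Python scripts to look and compute and a tool call to move; the robot and the scene stay as the last step left them, time stands still between calls to the robot, and variables do not carry over. Pictures are saved under pics/ and viewed, at most 10 in all, crops included, and the job is handed in when it is done.

Besides the shell and the picture viewer there is one more tool, called by a JSON object that holds its "method" and its "body", one argument or row to a line. arm_command: Moves the arm, as the interface text tells. Its arguments: {"type":"object","properties":{"motion":{"type":"array","items":{"type":"number"}},"newtons":{"type":"number"}},"required":["motion"]}

```bash
mkdir -p pics
cat > h.py <<'E'
import numpy as np, cv2
from workcell import read_state, imaging, r
def cloud(name):
    im,d=imaging.get_image(name); c=imaging.get_calibration(name)
    v,u=np.mgrid[0:480,0:640]
    p=cv2.undistortPoints(np.stack([u.ravel(),v.ravel()],1).astype(np.float64)[:,None],np.array(c["mtx"]),np.array(c["distortion"]))[:,0].reshape(480,640,2)
    P=np.dstack([p*d[...,None],d]); T=np.array(c["cam_to_world"])
    W=P@T[:3,:3].T+T[:3,3]; W[d==0]=np.nan
    return im,W
E
python3 - <<'E'
from h import *
for n in("top","scene"):
    im,W=cloud(n); cv2.imwrite(f"pics/{n}0.png",im[...,::-1]); np.save(f"{n}0.npy",W)
s=read_state(); print(s)
E
```

```text
{'time_s': 0.1, 'joints': array([ 1.11201365e+00,  2.13301515e-01, -3.49481138e-02,  1.32350561e+00,
       -1.16539166e-05,  1.57083261e+00]), 'joint_vel': array([ 0.00084694, -0.0010779 ,  0.00355244, -0.00091268,  0.00027378,
       -0.00010607]), 'effort': array([-1.54452446e-03, -6.87245393e+01,  4.87808847e+01,  1.20307080e-02,
       -2.46710658e-05, -1.08420221e-05]), 'eef_pos': array([0.22131073, 0.44804985, 0.2478875 ]), 'orientation': array([-7.14358979e-01, -3.05908400e+00,  1.47087015e-03]), 'contact_force': array([ 0.28791533,  0.67930994, -0.09210523]), 'wrist_torque': array([-0.01348715,  0.05685461, -0.01012688]), 'finger_force': 0.0, 'grip_width': 0.9998005773398362}
```

View pics/top0.png

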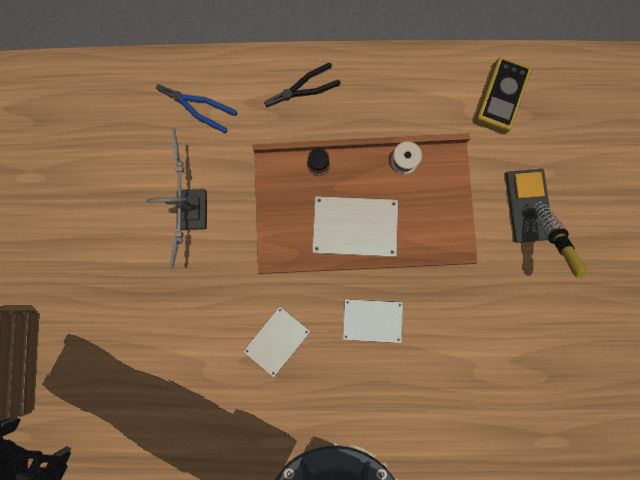

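View pics/scene0.png

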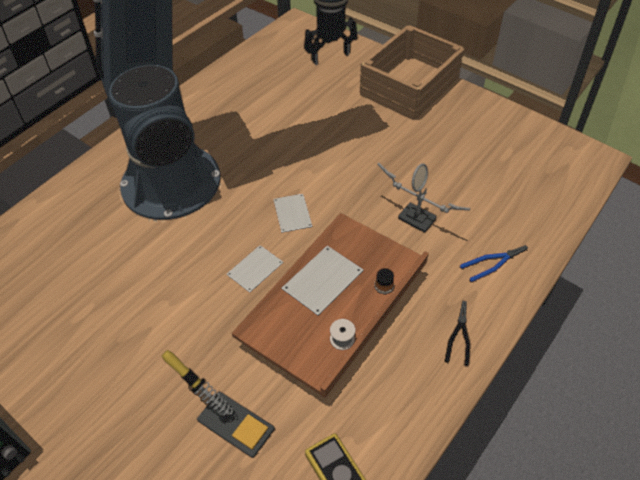

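The top view shows the helping hand at (190,209), to the left of the riser (+y), and the iron stand at (530,205) on the right. There are three plates: one on the deck at (355,227) and two smaller ones on the bench at (277,341) and (373,321). The one on the deck is the largest and the only one on the riser, so it fits the description. Next I'll measure it and confirm in a crop.

Run:
```python
from h import *
im=cv2.imread("pics/top0.png"); W=np.load("top0.npy")
hsv=cv2.cvtColor(im,cv2.COLOR_BGR2HSV)
m=((hsv[...,1]<60)&(hsv[...,2]>150)).astype(np.uint8)
n,l,st,ce=cv2.connectedComponentsWithStats(m)
for i in range(1,n):
    if st[i,4]>400:
        P=W[l==i]; P=P[~np.isnan(P[:,0])]
        print(ce[i],st[i,4],cv2.minAreaRect(P[:,:2].astype(np.float32)),np.median(P[:,2]))
# deck
z=W[...,2]; x=W[...,0]; y=W[...,1]
d=(z>.06)&(z<.078); d[:135]=0; d[280:]=0; d[:,:245]=0; d[:,485:]=0
print("deck",cv2.minAreaRect(W[d][:,:2].astype(np.float32)), np.median(z[d]))
for nm,(a,b,c,e) in dict(jar=(145,178,300,335),reel=(138,178,385,425)).items():
    Q=W[a:b,c:e].reshape(-1,3); Q=Q[Q[:,2]>.098]; print(nm,Q.min(0),Q.max(0))
Q=W[120:275,140:215].reshape(-1,3);Q=Q[Q[:,2]>.02];print("hand",Q.min(0),Q.max(0))
Q=W[160:280,500:590].reshape(-1,3);Q=Q[Q[:,2]>.015];print("iron",Q.min(0),Q.max(0))
for p in [(256,150),(468,140),(475,263),(259,271),(313,197),(398,199),(397,256),(314,252)]: print(p,W[p[1],p[0]])
cv2.imwrite("pics/crop1.png",cv2.resize(im[130:385,235:490],None,fx=2.3,fy=2.3))
```

```text
[407.47169811 155.16415094] 530 ((0.6994147300720215, -0.13754461705684662), (0.05015108734369278, 0.05149524658918381), 64.58158111572266) 0.11050032411942157
[355.22819957 225.92321041] 4610 ((0.5705833435058594, -0.040913134813308716), (0.1596580147743225, 0.10924804955720901), 87.25141143798828) 0.07369779856809527
[372.77420737 320.64995716] 2334 ((0.38657161593437195, -0.07896596193313599), (0.11868727952241898, 0.08127161115407944), 86.74490356445312) 0.00266304114464605
[276.35362694 341.2417962 ] 2316 ((0.34497013688087463, 0.11715847253799438), (0.08107225596904755, 0.11862342059612274), 51.02626419067383) 0.002569494339014655
deck ((0.609328031539917, -0.05812162160873413), (0.23999008536338806, 0.42067763209342957), 2.5227465629577637) 0.07012584891764267
jar [0.67304559 0.01080527 0.09990452] [0.71170465 0.04830224 0.11852862]
reel [ 0.6738233 -0.163089   0.1044001] [ 0.72412905 -0.11242124  0.11506722]
hand [0.48644279 0.26321718 0.02037991] [0.74897483 0.32992129 0.18610547]
iron [ 0.46566459 -0.44394642  0.01500099] [ 0.69742623 -0.36056848  0.17170698]
(256, 150) [0.71824853 0.1505823  0.08608073]
(468, 140) [ 0.73682222 -0.2613791   0.0816475 ]
(475, 263) [ 0.49874831 -0.27067538  0.06350528]
(259, 271) [0.48425129 0.14419722 0.06734722]
(313, 197) [0.62791182 0.04026814 0.06986304]
(398, 199) [ 0.62321695 -0.12467499  0.06903734]
(397, 256) [ 0.51217589 -0.12021664  0.07006062]
(314, 252) [0.52013142 0.03824119 0.07243941]
```

View pics/crop1.png

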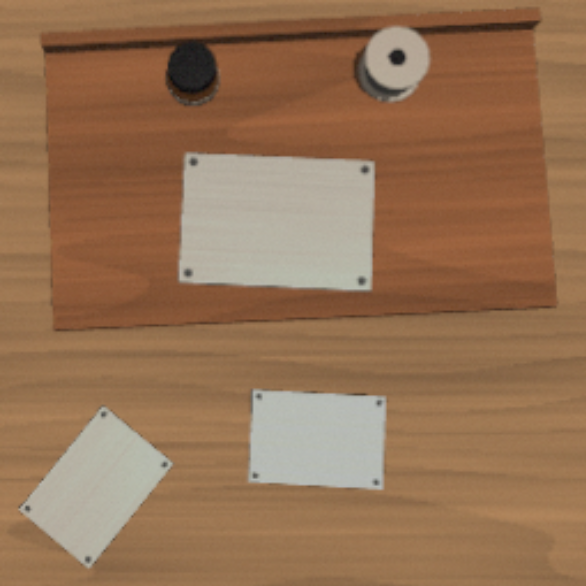

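The crop confirms it: the deck plate measures 160 x 109 mm, while the two on the bench are 119 x 81 mm, so those are the look-alikes. The hand is on the left (+y). The riser is yawed about +2.5° and the panel about -2.7°. I'll set the two fingertips across the panel's right edge, parallel to the riser's end, and push towards +y.

{"method": "arm_command", "body": {
  "motion": [0.176,-0.307,0,0,0,-0.068,0.6,0.176,-0.307,0,0,0,-0.068,0.6,0.176,-0.307,0,0,0,-0.068,0.6,0.176,-0.307,0,0,0,-0.068,0.6,0.176,-0.307,0,0,0,-0.068,0.6,0.176,-0.307,0,0,0,-0.068,0.6,0.176,-0.307,0,0,0,-0.068,0.6,0.176,-0.307,0,0,0,-0.068,0.6,0.176,-0.307,0,0,0,-0.068,0.6,0.176,-0.307,0,0,0,-0.068,0.6,0.176,-0.307,0,0,0,-0.068,0.6,0.176,-0.307,0,0,0,-0.068,0.6,0.176,-0.307,0,0,0,-0.068,0.6,0.176,-0.307,0,0,0,-0.068,0.6,0.176,-0.307,0,0,0,-0.068,0.6,0.176,-0.307,0,0,0,-0.068,0.6,0.176,-0.307,0,0,0,-0.068,0.6,0.176,-0.307,0,0,0,-0.068,0.6,0.176,-0.307,0,0,0,-0.068,0.6,0.176,-0.307,0,0,0,-0.068,0.6]
}}

```text
time_s: 2.1
eef_pos: [0.5738, -0.1671, 0.2479]
orientation: [-2.174, -2.267, 0.0]
contact_force: [0.6, 1.0, -0.0]
grip_width: 0.599
finger_force: 0.0
```

Run:
```python
from h import *
im,W=cloud("wrist"); cv2.imwrite("pics/w1.png",im[...,::-1])
z=W[...,2]; hsv=cv2.cvtColor(im,cv2.COLOR_RGB2HSV)
m=((hsv[...,1]<60)&(hsv[...,2]>130)&(z>.066)&(z<.082)).astype(np.uint8)
n,l,st,ce=cv2.connectedComponentsWithStats(m); i=1+np.argmax(st[1:,4]); P=W[l==i]
print(st[i],cv2.minAreaRect(P[:,:2].astype(np.float32)),np.median(P[:,2]),"deck z",np.nanmedian(z[(z>.06)&(z<.072)]))
```

```text
[  233     0   177   158 24438] ((0.5713090896606445, -0.07204852998256683), (0.10131319612264633, 0.11064714938402176), 86.81974029541016) 0.0717689929208076 deck z 0.06803664037134188
```

View pics/w1.png

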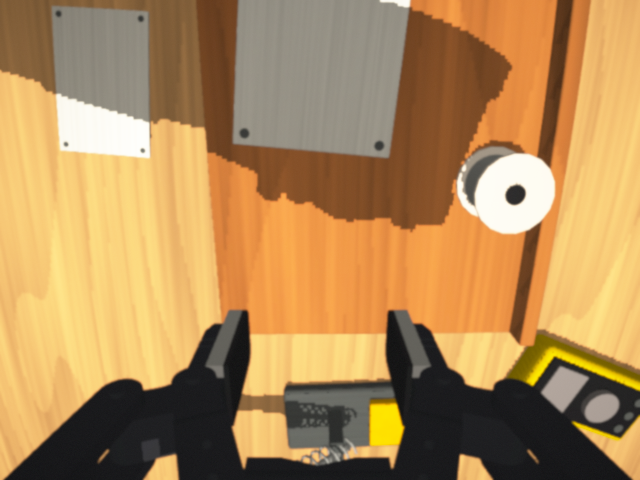

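{"method": "arm_command", "body": {
  "motion": [0,0,-0.4,0,0,0,0.6,0,0,-0.4,0,0,0,0.6,0,0,-0.3,0,0,0,0.6,0,0,-0.2,0,0,0,0.6,0,0,-0.1,0,0,0,0.6,0,0,0,0,0,0,0.6,0,0,0,0,0,0,0.6]
}}

```text
time_s: 2.85
eef_pos: [0.5739, -0.1658, 0.1092]
orientation: [2.172, 2.269, 0.001]
contact_force: [0.2, -0.4, -0.0]
grip_width: 0.6
finger_force: 0.0
```

The wrist view shows the panel's right edge at about (235-390, 150). The fingers are well behind it, square to the deck end at row 333, and the reel at (515,195) is clear. Now I'll lower gently to feel for the deck.

{"method": "arm_command", "body": {
  "motion": [0,0,-0.1,0,0,0,0.6,0,0,-0.05,0,0,0,0.6,0,0,-0.02,0,0,0,0.6,0,0,-0.01,0,0,0,0.6,0,0,-0.01,0,0,0,0.6,0,0,0,0,0,0,0.6]
}}

```text
time_s: 3.45
eef_pos: [0.5735, -0.1657, 0.0894]
orientation: [2.172, 2.269, 0.0]
contact_force: [-0.1, -0.4, 0.5]
grip_width: 0.6
finger_force: 0.0
```

{"method": "arm_command", "body": {
  "motion": [0,0,-0.01,0,0,0,0.6,0,0,-0.01,0,0,0,0.6,0,0,0,0,0,0,0.6]
}}

```text
time_s: 3.75
eef_pos: [0.5734, -0.1657, 0.0872]
orientation: [-2.172, -2.27, 0.0]
contact_force: [0.1, -0.4, -0.2]
grip_width: 0.6
finger_force: 0.0
```

{"method": "arm_command", "body": {
  "motion": [0,0,-0.01,0,0,0,0.6,0,0,-0.01,0,0,0,0.6,0,0,0,0,0,0,0.6]
}}

```text
time_s: 4.05
eef_pos: [0.5733, -0.1657, 0.0851]
orientation: [-2.172, -2.269, 0.0]
contact_force: [0.2, 0.2, 0.8]
grip_width: 0.606
finger_force: 0.0
```

{"method": "arm_command", "body": {
  "motion": [0,0,-0.01,0,0,0,0.6,0,0,0,0,0,0,0.6]
}}

```text
time_s: 4.25
eef_pos: [0.5734, -0.1657, 0.0842]
orientation: [-2.172, -2.27, 0.0]
contact_force: [0.3, 0.3, 0.3]
grip_width: 0.597
finger_force: 0.0
```

{"method": "arm_command", "body": {
  "motion": [0,0,-0.01,0,0,0,0.6,0,0,0,0,0,0,0.6]
}}

```text
time_s: 4.45
eef_pos: [0.5735, -0.1657, 0.0838]
orientation: [2.172, 2.269, 0.0]
contact_force: [-2.5, 1.1, 6.5]
grip_width: 0.602
finger_force: 3.8
```

Deck felt at about z = 0.084. I'll lift 2 mm in command, so the tips sit about 1 mm above the deck, and push most of the way.

{"method": "arm_command", "body": {
  "motion": [0,0,0.02,0,0,0,0.6,0,0.05,0,0,0,0,0.6,-0.004,0.08,0,0,0,0,0.6,-0.004,0.08,0,0,0,0,0.6,-0.004,0.08,0,0,0,0,0.6,-0.004,0.08,0,0,0,0,0.6,-0.004,0.08,0,0,0,0,0.6,-0.004,0.08,0,0,0,0,0.6,-0.004,0.08,0,0,0,0,0.6,-0.004,0.08,0,0,0,0,0.6,-0.004,0.08,0,0,0,0,0.6,-0.004,0.08,0,0,0,0,0.6,-0.004,0.08,0,0,0,0,0.6,-0.004,0.08,0,0,0,0,0.6,-0.004,0.05,0,0,0,0,0.6,0,0.02,0,0,0,0,0.6,0,0,0,0,0,0,0.6]
}}

```text
time_s: 6.15
eef_pos: [0.5682, -0.0574, 0.0853]
orientation: [-2.172, -2.27, -0.0]
contact_force: [-0.2, -0.5, 0.3]
grip_width: 0.604
finger_force: 0.0
```

```bash
cat > m.py <<'E'
from h import *
import sys
im,W=cloud("top"); cv2.imwrite(f"pics/{sys.argv[1]}.png",cv2.resize(im[100:300,130:490,::-1],None,fx=2.2,fy=2.2))
z=W[...,2]; hsv=cv2.cvtColor(im,cv2.COLOR_RGB2HSV)
m=((hsv[...,1]<60)&(hsv[...,2]>80)&(z>.066)&(z<.082)).astype(np.uint8)
n,l,st,ce=cv2.connectedComponentsWithStats(m)
i=1+np.argmax(st[1:,4]); P=W[l==i]
R=cv2.minAreaRect(P[:,:2].astype(np.float32)); print(st[i],R,np.median(P[:,2]))
t=np.deg2rad(2.5); e=np.array([-np.sin(t),np.cos(t)])
q=(P[:,:2]-[.614,-.058])@e; print("left edge in riser y",np.percentile(q,[98,99.5,100]))
print(read_state()["eef_pos"])
E
python3 m.py t2
```

```text
[ 275  203   58   60 2998] ((0.5584840774536133, 0.05665885657072067), (0.11059296131134033, 0.11156107485294342), 2.5980849266052246) 0.07363847357276598
left edge in riser y [0.17008293 0.17156746 0.17282193]
[ 0.56820321 -0.05764013  0.0852507 ]
```

View pics/t2.png

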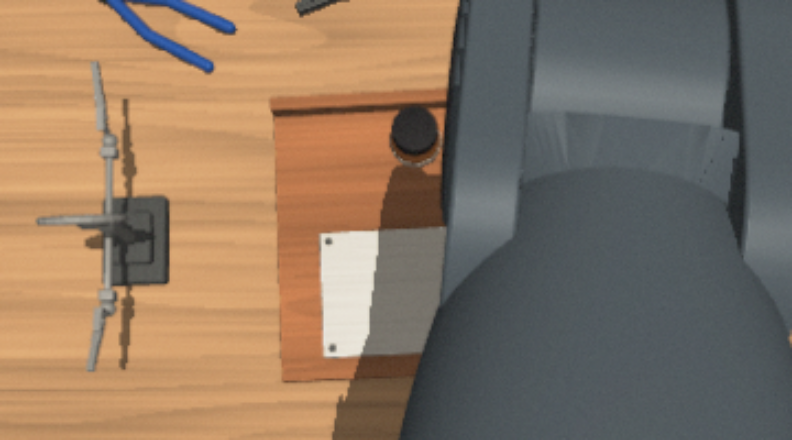

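The view shows the panel square to the riser (2.6° against 2.5°). Its left edge is at crop x≈322 and the deck end at x≈278. It still has to go about 67 mm.

{"method": "arm_command", "body": {
  "motion": [-0.002,0.05,0,0,0,0,0.6,-0.004,0.08,0,0,0,0,0.6,-0.004,0.08,0,0,0,0,0.6,-0.004,0.08,0,0,0,0,0.6,-0.004,0.08,0,0,0,0,0.6,-0.004,0.08,0,0,0,0,0.6,-0.004,0.08,0,0,0,0,0.6,-0.004,0.08,0,0,0,0,0.6,-0.002,0.04,0,0,0,0,0.6,0,0.02,0,0,0,0,0.6,0,0,0,0,0,0,0.6,0,0,0,0,0,0,0.6]
}}

```text
time_s: 7.4
eef_pos: [0.565, 0.0092, 0.0853]
orientation: [-2.172, -2.269, -0.0]
contact_force: [-0.5, 0.3, 0.4]
grip_width: 0.599
finger_force: 0.0
```

```bash
python3 m.py t3
```

```text
[241 207  15  57 664] ((0.5533427000045776, 0.16561280190944672), (0.10926894098520279, 0.02628479339182377), 2.3217556476593018) 0.07374999153331563
left edge in riser y [0.2386003  0.23896526 0.23934225]
[0.56504901 0.00912621 0.08530463]
```

Left edge is at 0.239 m. Now I'll back off, rise and withdraw.

{"method": "arm_command", "body": {
  "motion": [0.005,-0.1,0,0,0,0,0.6,0.005,-0.15,0,0,0,0,0.6,0,0,0.2,0,0,0,0.6,0,0,0.4,0,0,0,0.6,0,0,0.4,0,0,0,0.6,0,0,0.4,0,0,0,0.6,0,0,0.2,0,0,0,0.6,-0.3,-0.3,0,0,0,0,0.6,-0.3,-0.3,0,0,0,0,0.6,-0.3,-0.3,0,0,0,0,0.6,-0.3,-0.3,0,0,0,0,0.6,-0.3,-0.3,0,0,0,0,0.6,-0.3,-0.3,0,0,0,0,0.6,0,-0.3,0,0,0,0,0.6,0,0,0,0,0,0,0.6]
}}

```text
time_s: 8.95
eef_pos: [0.3848, -0.2293, 0.2455]
orientation: [2.176, 2.264, -0.001]
contact_force: [0.4, 0.3, -0.2]
grip_width: 0.599
finger_force: 0.0
```

```bash
python3 m.py t4
```

```text
[ 241  204   85   60 4649] ((0.5561008453369141, 0.09890837222337723), (0.11032725870609283, 0.15948475897312164), 2.552861213684082) 0.0736478174352505
left edge in riser y [0.23560788 0.23824602 0.23904757]
[ 0.38513176 -0.227826    0.24535609]
```

View pics/t4.png

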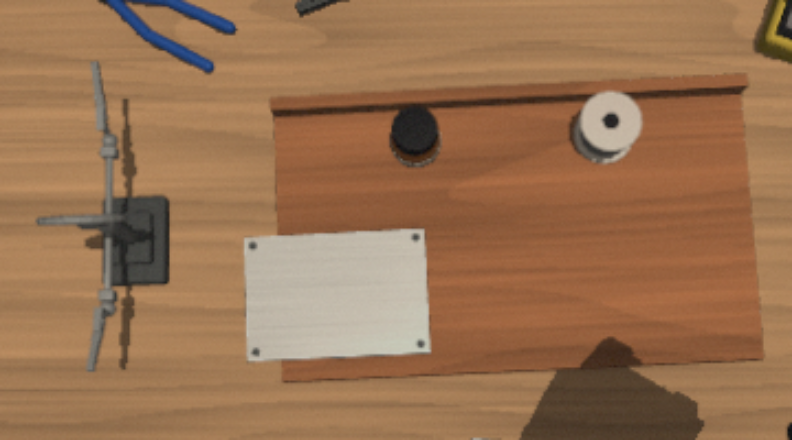

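The panel is flat and square to the riser. It sticks out from crop x≈245 to the deck end at ≈279, which is about 30 mm. The reel, jar, hand and iron stand are undisturbed, and the hand is clear.

```bash
python3 -c "
from workcell import r
print(r.sign_off())"
```

```text
the job is handed in; nothing more can be done
None
```

I pushed the panel left towards the helping hand; it now lies flat and square to the riser with about 3 cm past that end, the other things were left alone, the arm is withdrawn, and the job is handed in (sign-off returned no verdict).

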